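Open the clamped jar

ROBOT

A 7-joint arm with a two-finger parallel gripper is mounted at the origin on the work surface. World frame = base frame: x ahead of the robot, y to its left, z up, the work surface at z = 0. Lengths are in mm, angles in rad, forces in N, time in s.
With the tool pointing down it reaches from about 400 to 875 mm from the base axis. Payload 4.4 kg.
Tool frame: the origin (TCP) lies midway between the tips of the shut fingers; the grasp point (between the pads) lies 19 mm behind it; z points along the fingers, y is the line along which they close (so a half turn about z gives the same grasp; the last joint's range is limited). The gripper opens to 85 mm and grips with 20 to 120 N. Pads are 22 mm wide; open, the fingers measure 114 mm over their backs; the gripper's body (76 mm by 85 mm) begins 54 mm behind the grasp point. The pads swing forward as they close: fully open they stand 13 mm farther back than shut.
Start: joints at [-1.276, 0.628, 0.038, 1.517, -0.027, 0.996, -0.02], TCP at [229.442, 608.173, 231.313] pointing down, gripper open.
Joint ranges: [-3.06, 3.06], [-0.37, 2.12], [-1.25, 1.32], [0.18, 2.47], [-1.1, 4.24], [0.23, 1.98], [-2.94, 2.94]. Speed limits (rad/s): [2.57, 2.57, 3.14, 3.14, 3.14, 3.14, 3.14].

INTERFACE

Orientations are given as [roll, pitch, yaw] about the fixed x, y, z axes, in that order (R = Rz(yaw) Ry(pitch) Rx(roll)).
In Python, from cell import telemetry, eyes, ctrl, finder gives the robot as it stands.
- The arm moves only by the tool move_arm, never from a script. Its argument "steps" is a list of rows, each a list of 7 numbers: the turn, a rotation vector about the world's x, y, z in degrees, then the shift along the world's x, y, z in m, then the finger opening in m, from 0 to 0.0854. A call has 1 to 5 rows; each row shifts and turns the commanded pose from where the row before left it; what a row does not reach is not made up. A row lasts 1/10 s, in which the tool goes at most 50 mm and 8.59 degrees, less where a joint would pass 70% of its speed; a pose out of reach is approached as far as the arm can. A call with a gripper value outside its range is refused whole. The fingers move at their own pace and stop on an object; the grip force is fixed at half the most. Time passes only in rows, so rows that do not move let the fingers close. It gives the time, the measured TCP pose, the force, the opening and the grip force at its end, in the units of the state.
- telemetry.read_state(): the state, without advancing time (a new reading comes with each control period).
- eyes.get_image(name): name is "scene" or "side" or "wrist"; returns (picture, depth): 400x640x3 uint8, blue, green, red; 400x640 float32, mm along the optical axis (not along the pixel's ray), 0 where there is no reading.
- eyes.calibration(name): a dict with "fx", "fy", "cx", "cy" (pixels), "distortion" ([k1, k2, p1, p2, k3] as OpenCV has them; the pictures are not rectified), "position" and "attitude" of the camera in the world. Camera axes: x right, y down, z forward; pixel columns grow to the right and rows downward; lengths in mm; the calibration is good to about 2 mm. A picture is of the moment at which its call begins: read the wrist's pose just before it. calibration takes no time and is no camera call; for the wrist camera it gives the pose at the moment of the call.
- ctrl.finish_job(): hands the job in; it is judged then, once.
Trained networks look in the newest picture that a camera, given by its name, has taken for a name from the list of things; names that differ only in an ending like _2 or _b are one class to them, and where a whole thing is asked for, a point or a joint stands for the part that bears it (a point fixed in the world has none). Each returns a list of dicts, best first, with "confidence" (0 to 1); they miss things now and then, are a little off and sometimes report something else, mostly with a low value. They report only what shows in the picture. A call takes as long as a camera call. They do not tell look-alikes from the thing itself.
- finder.boxes_of(camera, name): "location" ([x, y, z] in mm, in the coordinates of the camera as it stood for that picture, good to about 4 mm: the middle of the surface that is visible of it).
- finder.cut_out(camera, name): "mask" (400x640 bool, what is visible of it).
- finder.pinpoint(camera, name): "location" ([x, y, z] in mm, in the coordinates of the camera as it stood for that picture, good to about 4 mm: a listed point, or the origin of a listed thing).
The state is a dict: "clock": time; "qpos": joint angles; "qd": joint speeds; "tau": joint torques, N m; "eef_pos": TCP position; "tool_rot": TCP orientation; "force": force on the tool from outside, world axes, zero at the start; "torque": the same for the moment, N m; "width": finger opening in mm; "gripper_force": force on a finger pad.
Only numpy, scipy, OpenCV 4.12 (cv2) and the standard library are available. Lean on these libraries where they do the work, as an engineer would, in place of code of your own. Each camera call takes 0.05 s, during which the arm holds its last target. There are 200 camera calls.

TASK

Open the square jar that stands loosely in the jar clamp: push the clamp's sliding jaw along until it holds the jar snugly against the fixed jaw so that it cannot turn, then unscrew its tight cap anticlockwise, stop turning as soon as the threads let go, and lift the cap straight off without lifting or turning the jar or disturbing the other things. Finish while still holding the cap: keep it level just above the open jar, clear of it by about two centimetres; do not put it down or let go.

Things in the scene. Friction and masses are not known exactly. Their poses are not given: they have to be found in the camera images.
- clamp: Jar clamp fixed to the table: white board 120 (x) x 285 (y) x 15 mm thick. Origin on the table surface, z up, 62 mm in +y from the board's centre. The upright fixed jaw (steel, rubber face, 45 mm high above the board, 76 mm wide) is on the +y side, its face at y = +40 mm looking to -y; the sliding jaw comes from the -y side. The jar stands on the board between the faces.
- jaw (a joint): Travel of the sliding jaw along the clamp's +y (m): 0 = fully open, its rubber face at clamp y = -62 mm; at 0.038 the faces are 64 mm apart, just the jar's width. Stiff: it takes about 12 N to slide it (some 4 N more once it pushes the jar along) and it stays where it is left. Jaw plate 45 mm high above the board, 76 mm wide.
- jaw_handle (a point): Point on the axis of the sliding jaw's handle, an upright black round grip 22 mm in diameter, 61 mm long (from 45 to about 106 mm above the table); this point is 85 mm above the table and 70 mm behind (clamp -y of) the jaw's rubber face. Moves with the jaw. Below it the jaw's carriage, 44 mm wide, is 32 mm above the table.
- jar: The jar to open: amber glass, square, 64 x 64 mm, rounded corners, body 60 mm high, then a sloping shoulder to 76 mm and a round neck 51 mm across up to the rim at 97 mm; 0.3 to 0.6 kg. Origin at the centre of its underside, z up, x and y square to its faces. It stands on the clamp's board within 12 mm of clamp x = 0, with a few mm to spare from either jaw, within 0.1 rad of square.
- cap: Steel twist-off cap screwed tight on the jar: round, 65 mm across, 16 mm high, about 40 g. Origin at the centre of its lower edge, 85.5 mm above the jar's underside while screwed on (top 116.5 mm above the table); z up. Its x axis lies along the jar's x axis when tight. Turning it anticlockwise seen from above (positive about z) loosens it; this takes 0.3 to 0.6 N m at first.
- jar_rim (a point): Centre of the jar's mouth at the height of the rim, 97 mm above the jar's underside. The cap's lugs come out from under the neck's threads after 0.9 to 1.0 rad of turn (about 55 degrees), a springy liner under its top pushing it up (16 N) by up to 2 mm; then it lifts off freely, with 1.4 mm of play around the neck. Turned beyond 1.4 rad (80 degrees) it nears the next threads: too far.
- jar_two: Another square jar of the same kind with its cap on, 64 x 64 x 101 mm, standing on the table beyond the clamp board; leave alone. Origin under its centre.
- tray: Foil meal tray with a white card lid, 205 (x) x 145 (y) x 45 mm, on the table beside the clamp; leave alone. Origin under its centre.
- tin: Closed food tin, 72 mm across, 95 mm high, on the table beyond the clamp board; leave alone. Origin under its centre.
- spoon: Serving spoon, 210 mm long, lying on the table between the robot and the clamp; leave alone. Origin under its middle.
- bowl: Steel bowl, 150 mm across, 60 mm high, at the right of the table; leave alone. Origin under its centre.
- round_jar: Closed round jar, 76 mm across, 130 mm high, at the right of the table; leave alone. Origin under its centre.
- bottle: White bottle, 64 mm across, 190 mm high, at the right of the table; leave alone. Origin under its centre.
Not all that is in view belongs to the job. There is more than one size of the cap; the one meant has the size given above. Leave any purple look-alike of the jar alone.

How it is judged (in metres and radians):
On the way, in this order (a step that is already met when the one before it is completed fails the run):
1. the jar is clamped snugly and square between the jaws, cap still on and tight (value of joint jaw above 0.036 m and angle between the x axis of jar and the x axis of clamp, either way round below 0.08 rad and angle between the x axis of cap and the x axis of jar, either way round below 0.3 rad), for 0.3 s.
2. the cap has been turned loose while on the jar (angle between the x axis of cap and the x axis of jar, either way round above 0.8 rad and z of cap in the frame of jar below 0.093 m).
At the end, for the whole second after the job is handed in: The fingers hold the cap still and level (0.15 rad), its lower edge 6 to 45 mm above the jar's rim, within 15 mm of the jar's axis, touching nothing else; the jar stands on the board (within 3 mm), upright, square with the clamp within 0.12 rad, the jaw closed on it (joint above 0.034) (z of cap in the frame of jar_rim between 0.006 and 0.045 m and horizontal distance between cap and jar_rim below 0.015 m and angle between cap's own z axis and vertical below 0.15 rad and linear speed of cap below 0.02 m/s and contact force between the fingers and cap above 1 N and contact force between cap and jar below 0.05 N and value of joint jaw above 0.034 m and angle between the x axis of jar and the x axis of clamp, either way round below 0.12 rad and angle between jar's own z axis and vertical below 0.06 rad and z of jar in the frame of clamp between 0.012 and 0.018 m); the arm keeps its last pose, push and grip.
It fails at once if the jar turned in the clamp (more than 0.2 rad from square) (angle between the x axis of jar and the x axis of clamp, either way round above 0.2 rad).
It fails at once if the jar was lifted off the board by more than 8 mm (z of jar in the frame of clamp above 0.023 m).
It fails at once if the cap was turned on past 1.4 rad, well after the threads let go (angle between the x axis of cap and the x axis of jar, either way round above 1.4 rad).
It fails at once if another thing was pushed by more than 30 mm (distance of any of jar_two, tray, tin, spoon, bowl, round_jar, bottle from where it was at the start of the episode above 0.03 m).
It also fails if it takes over 51 s, if anything falls off the work surface, if the arm or the gripper's body presses on something with over 40 N, if the wrist force passes 120 N, or if a joint passes its speed limit or range.

## Working session

There is one attempt and no reset: what is moved stays moved. The work goes in short steps, Python scripts to look and compute and a tool call to move; the robot and the scene stay as the last step left them, time stands still between calls to the robot, and variables do not carry over. Pictures are saved under pics/ and viewed, at most 10 in all, crops included, and the job is handed in when it is done.

Besides the shell and the picture viewer there is one more tool, called after "Request:" in YAML: its name, and indented under it one key for each argument. move_arm: Moves the arm, as the interface text tells. Its arguments: {"type":"object","properties":{"steps":{"type":"array"}},"required":["steps"]}

```bash
mkdir -p pics
cat > h.py <<'E'
import numpy as np, cv2
from cell import telemetry, eyes, ctrl, finder
from scipy.spatial.transform import Rotation as R
def world(cal,p):
    a=np.array(cal["attitude"],float)
    M=a if a.shape==(3,3) else (R.from_euler('xyz',a).as_matrix() if a.size==3 else None)
    return M@np.array(p,float)+np.array(cal["position"])
E
python3 - <<'E'
from h import *
print(telemetry.read_state())
for c in ("scene","side"):
    im,d=eyes.get_image(c); cal=eyes.calibration(c); print(c,cal)
    cv2.imwrite(f"pics/{c}0.png",im); np.save(f"pics/{c}d.npy",d)
    for n in ("clamp","jaw_handle","jar","cap","jar_rim"):
        for r in finder.pinpoint(c,n)[:4]:
            print(c,n,round(r["confidence"],2),np.round(world(cal,r["location"]),1),np.round(r["location"]))
E
```

```text
{'clock': 0.0, 'qpos': array([-1.27584509,  0.6293417 ,  0.03841052,  1.51839485, -0.02699058,
        0.99628427, -0.02002488]), 'qd': array([-4.71466128e-04,  9.64084906e-04,  7.52485351e-04, -1.54642575e-03,
       -1.10047303e-03,  3.18858553e-04, -8.25319676e-05]), 'tau': array([ 1.20509165e-03, -5.63399649e+01,  1.22650959e+00, -1.93439752e+01,
        1.09279412e-02,  1.09306540e-02, -1.35363473e-05]), 'eef_pos': array([229.16976448, 607.58184594, 230.3827944 ]), 'tool_rot': array([-3.13968161e+00,  1.49892048e-05,  2.78084650e+00]), 'force': array([-0.64125404, -0.03782533, -0.23699528]), 'torque': array([-0.03675745,  0.00378388,  0.02795646]), 'gripper_force': 0.0, 'width': 85.40426941232403}
scene {'fx': 397.36544511972, 'fy': 397.36544511972, 'cx': 323.2791662322201, 'cy': 198.54403991193755, 'distortion': array([-0.04345537,  0.        ,  0.        ,  0.        ,  0.        ]), 'position': array([1088.64898299,  539.80046558,  634.40808556]), 'attitude': array([-2.17184774,  0.01324722,  2.36591078])}
scene clamp 0.82 [542.4  88.2   2.7] [ 82. 122. 938.]
scene jaw_handle
[... 637 characters left out ...]
  0.       ,  0.       ]), 'position': array([ 493.31916653, -901.17900715, 1015.24367436]), 'attitude': array([-2.37754385,  0.01009787, -0.051356  ])}
side clamp 0.88 [540.1  85.1   2.7] [   6.  -12. 1414.]
side jaw_handle 0.62 [578.  -36.8  85.1] [  50.   17. 1272.]
side jar 0.88 [534.9  88.8  12.3] [ 1.00e+00 -2.20e+01  1.41e+03]
side jar 0.82 [288.3 216.8  -2.7] [-252.  -92. 1502.]
side cap 0.95 [ 331.5 -101.6    1.4] [-192.  132. 1280.]
side cap 0.71 [536.2  86.3  99.4] [ 1.000e+00 -8.000e+01  1.345e+03]
side cap 0.59 [761.9 242.8  -4.4] [ 220. -131. 1535.]
side jar_rim 0.92 [284.8 217.9  97.1] [-256. -162. 1431.]
side jar_rim 0.77 [535.6  87.7 113. ] [ 1.000e+00 -9.000e+01  1.336e+03]
```

View pics/scene0.png

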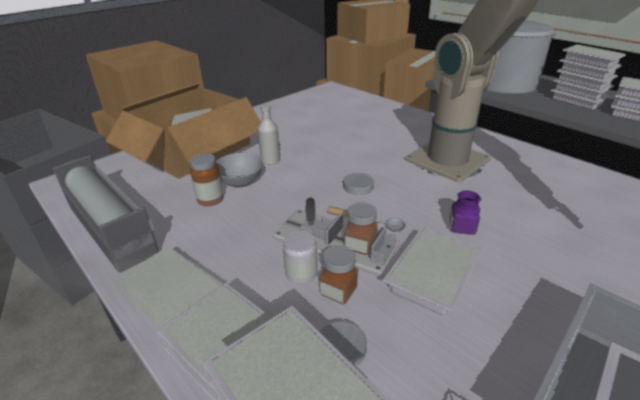

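View pics/side0.png

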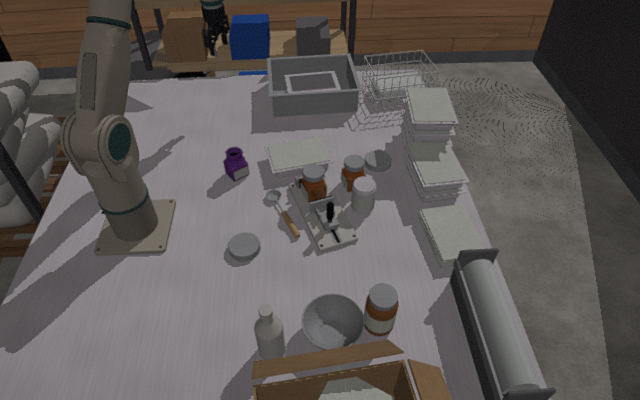

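Candidates for the cap: the one on the amber jar in the clamp at scene (361,212) / side (314,172). The others don't fit: loose lids at scene (358,184) and (345,340), jar_two's cap at (339,258), and the purple jar at (465,212). Only the first sits on a jar between jaws. I'll move over it and confirm with the wrist camera.

Request:
move_arm:
  steps:
    - [0, 0, -8.4, 0.02, -0.038, 0, 0.085]
    - [0, 0, -8.4, 0.02, -0.038, 0, 0.085]
    - [0, 0, -8.4, 0.02, -0.038, 0, 0.085]
    - [0, 0, -8.4, 0.02, -0.038, 0, 0.085]
    - [0, 0, -8.4, 0.02, -0.038, 0, 0.085]

```text
clock: 1.1
eef_pos: [330.1, 416.7, 231.6]
tool_rot: [3.141, -0.0, 2.042]
force: [1.0, 0.0, -0.0]
width: 85.1
gripper_force: 0.0
```

Request:
move_arm:
  steps:
    - [0, 0, -8.4, 0.02, -0.038, 0.005, 0.085]
    - [0, 0, -8.4, 0.02, -0.038, 0.005, 0.085]
    - [0, 0, -8.4, 0.02, -0.038, 0.005, 0.085]
    - [0, 0, -8.4, 0.02, -0.038, 0.005, 0.085]
    - [0, 0, -8.4, 0.02, -0.038, 0.005, 0.085]

```text
clock: 1.6
eef_pos: [430.1, 226.8, 256.9]
tool_rot: [3.141, -0.001, 1.309]
force: [0.8, -0.1, 0.4]
width: 85.0
gripper_force: 0.0
```

Request:
move_arm:
  steps:
    - [0, 0, -8.4, 0.02, -0.038, 0.005, 0.085]
    - [0, 0, -8.4, 0.02, -0.038, 0.005, 0.085]
    - [0, 0, -8.4, 0.02, -0.038, 0.005, 0.085]
    - [0, 0, -8.4, 0.02, -0.038, 0.005, 0.085]
    - [0, 0, -8.4, 0.02, -0.038, 0.005, 0.085]

```text
clock: 2.1
eef_pos: [530.1, 36.8, 281.8]
tool_rot: [-3.141, -0.001, 0.576]
force: [0.4, 1.1, -0.3]
width: 84.8
gripper_force: 0.0
```

Run:
```python
from h import *
c="wrist"
cal=eyes.calibration(c);print(cal["position"],cal["attitude"])
im,d=eyes.get_image(c); cv2.imwrite("pics/w0.png",im)
for n in ("clamp","jaw_handle","jar","cap"):
    for r in finder.pinpoint(c,n)[:4]:
        print(n,round(r["confidence"],2),np.round(world(cal,r["location"]),1))
```

```text
[592.98759311  78.10166923 424.07797151] [ 2.84268835e+00 -4.53602488e-04 -9.94797871e-01]
jaw_handle 0.72 [578.8 -38.9  91.7]
jar 0.64 [288.6 217.5   1. ]
cap 0.92 [327.5 -98.6  -0.9]
cap 0.73 [537.1  86.   97.5]
```

View pics/w0.png

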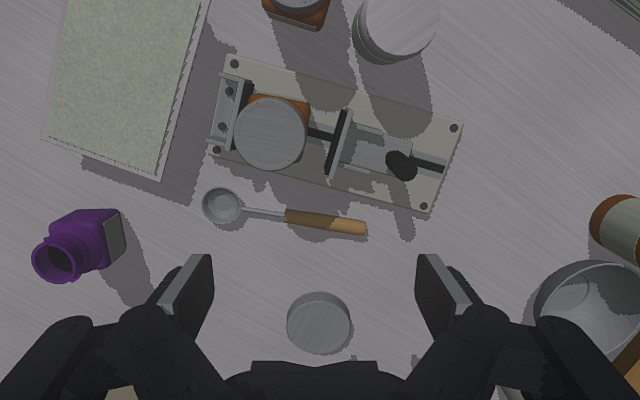

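The wrist view confirms the target: the cap is at (270,133), on the amber square jar in the clamp. The handle is at (401,165), with four board bolts at (234,63), (454,128), (430,205) and (217,150). Next I'll work out the clamp yaw, cap centre and handle position.

```bash
cat >> h.py <<'E'
def pix(cal,uv,z):
    K=np.array([[cal["fx"],0,cal["cx"]],[0,cal["fy"],cal["cy"]],[0,0,1]])
    n=cv2.undistortPoints(np.array(uv,np.float32).reshape(-1,1,2),K,cal["distortion"]).reshape(-1,2)
    M=R.from_euler('xyz',cal["attitude"]).as_matrix(); d=np.c_[n,np.ones(len(n))]@M.T
    p=np.array(cal["position"]); return p+d*((z-p[2])/d[:,2])[:,None]
E
python3 - <<'E'
from h import *
cal=eyes.calibration("wrist")
P=pix(cal,[(234,63),(454,128),(430,205),(217,150)],15);print(P.round(1))
for a,b in((1,0),(2,3)):
    v=P[b]-P[a];print(np.degrees(np.arctan2(v[1],v[0]))-90,np.linalg.norm(v))
print("centre",P.mean(0))
im,d=eyes.get_image("wrist")
for n in ("cap","jaw_handle"):
    for r in finder.cut_out("wrist",n)[:3]:
        m=r["mask"]; v,u=np.nonzero(m); z=d[v,u]
        K=(cal["fx"],cal["cy"]);M=R.from_euler('xyz',cal["attitude"]).as_matrix()
        Kc=np.array([[cal["fx"],0,cal["cx"]],[0,cal["fy"],cal["cy"]],[0,0,1]])
        q=cv2.undistortPoints(np.c_[u,v].astype(np.float32).reshape(-1,1,2),Kc,cal["distortion"]).reshape(-1,2)
        W=(np.c_[q,np.ones(len(q))]*z[:,None])@M.T+cal["position"]
        t=W[(z>0)]; top=np.percentile(t[:,2],90); s=t[abs(t[:,2]-top)<5]
        (cx,cy),r0=cv2.minEnclosingCircle(s[:,:2].astype(np.float32))
        print(n,r["confidence"],m.sum(),u.mean(),v.mean(),"top",top,"mean",s.mean(0).round(1),"circ",cx,cy,r0)
E
```

```text
[[ 562.8  167.5   15. ]
 [ 641.8  -81.5   15. ]
 [ 552.1 -117.7   15. ]
 [ 467.3  135.9   15. ]]
17.615904780353887 261.23176718124046
18.497570960362225 267.35687380852397
centre [555.99013841  26.02788906  15.        ]
cap 0.78 4157 272.5585758960789 133.53091171517923 top 116.86822130193738 mean [536.9  88.4 115.8] circ 536.2109985351562 88.31928253173828 32.408180236816406
cap 0.64 436 288.48623853211006 102.77752293577981 top 74.58306561537177 mean [563.   89.8  72.9] circ 551.8544921875 94.39263916015625 30.699209213256836
cap 0.59 3185 318.8866562009419 322.52182103610676 top 22.203210973053064 mean [331.2 -99.1  21. ] circ 329.71502685546875 -100.29389953613281 44.60862350463867
jaw_handle 0.62 4132 370.20208131655374 150.67884801548885 top 96.89942894268705 mean [576.8 -31.2  98.4] circ 575.9443969726562 -37.39338684082031 11.251258850097656
```

Request:
move_arm:
  steps:
    - [0, 0, -3, 0.0097, -0.0153, -0.022, 0.085]
    - [0, 0, -3, 0.0097, -0.0153, -0.022, 0.085]
    - [0, 0, -3, 0.0097, -0.0153, -0.022, 0.085]
    - [0, 0, -3, 0.0097, -0.0153, -0.022, 0.085]
    - [0, 0, -3, 0.0097, -0.0153, -0.022, 0.085]

```text
clock: 3.0
eef_pos: [578.1, -37.2, 170.3]
tool_rot: [-3.141, -0.0, 0.321]
force: [-0.6, 0.5, 0.4]
width: 85.1
gripper_force: 0.0
```

Request:
move_arm:
  steps:
    - [0, 0, 0, 0, 0, -0.026, 0.085]
    - [0, 0, 0, 0, 0, -0.026, 0.085]
    - [0, 0, 0, 0, 0, -0.026, 0.085]
    - [0, 0, 0, 0, 0, -0.02, 0.085]
    - [0, 0, 0, 0, 0, -0.006, 0.085]

```text
clock: 3.5
eef_pos: [576.4, -36.5, 65.2]
tool_rot: [-3.139, 0.003, 0.322]
force: [0.2, 0.4, -0.4]
width: 85.2
gripper_force: 0.0
```

Request:
move_arm:
  steps:
    - [0, 0, 0, 0, 0, 0, 0.01]
    - [0, 0, 0, 0, 0, 0, 0.01]
    - [0, 0, 0, 0, 0, 0, 0.01]
    - [0, 0, 0, 0, 0, 0, 0.01]
    - [0, 0, 0, 0, 0, 0, 0.01]

```text
clock: 4.0
eef_pos: [578.4, -37.7, 68.5]
tool_rot: [-3.141, -0.002, 0.32]
force: [-1.8, 1.6, 5.4]
width: 20.2
gripper_force: 58.5
```

Request:
move_arm:
  steps:
    - [0, 0, 0, 0, 0, 0, 0.01]
    - [0, 0, 0, 0, 0, 0, 0.01]
    - [0, 0, 0, 0, 0, 0, 0.01]

```text
clock: 4.3
eef_pos: [578.3, -37.6, 68.5]
tool_rot: [-3.141, -0.001, 0.32]
force: [-1.1, 0.9, 6.3]
width: 20.3
gripper_force: 58.6
```

Request:
move_arm:
  steps:
    - [0, 0, 0, -0.0012, 0.0038, 0, 0.01]
    - [0, 0, 0, -0.0012, 0.0038, 0, 0.01]
    - [0, 0, 0, -0.0012, 0.0038, 0, 0.01]
    - [0, 0, 0, -0.0012, 0.0038, 0, 0.01]
    - [0, 0, 0, -0.0012, 0.0038, 0, 0.01]

```text
clock: 4.8
eef_pos: [574.6, -25.8, 68.6]
tool_rot: [3.131, -0.004, 0.316]
force: [4.5, -11.1, -1.6]
width: 20.8
gripper_force: 59.3
```

Request:
move_arm:
  steps:
    - [0, 0, 0, -0.0012, 0.0038, 0, 0.01]
    - [0, 0, 0, -0.0012, 0.0038, 0, 0.01]
    - [0, 0, 0, -0.0012, 0.0038, 0, 0.01]
    - [0, 0, 0, 0, 0, 0, 0.01]
    - [0, 0, 0, 0, 0, 0, 0.01]

```text
clock: 5.3
eef_pos: [570.8, -13.3, 68.6]
tool_rot: [3.133, -0.004, 0.317]
force: [4.0, -9.4, -0.3]
width: 20.0
gripper_force: 59.2
```

Request:
move_arm:
  steps:
    - [0, 0, 0, -0.0012, 0.0038, 0, 0.01]
    - [0, 0, 0, -0.0012, 0.0038, 0, 0.01]
    - [0, 0, 0, 0, 0, 0, 0.01]
    - [0, 0, 0, 0, 0, 0, 0.01]

```text
clock: 5.7
eef_pos: [568.7, -6.7, 68.6]
tool_rot: [3.131, -0.004, 0.316]
force: [4.1, -10.7, -0.7]
width: 20.4
gripper_force: 59.3
```

Request:
move_arm:
  steps:
    - [0, 0, 0, -0.0009, 0.0028, 0, 0.01]
    - [0, 0, 0, 0, 0, 0, 0.01]
    - [0, 0, 0, 0, 0, 0, 0.01]

```text
clock: 6.0
eef_pos: [567.9, -4.3, 68.6]
tool_rot: [3.131, -0.004, 0.316]
force: [4.0, -12.9, -1.6]
width: 20.5
gripper_force: 59.4
```

Request:
move_arm:
  steps:
    - [0, 0, 0, -0.0009, 0.0028, 0, 0.01]
    - [0, 0, 0, 0, 0, 0, 0.01]
    - [0, 0, 0, 0, 0, 0, 0.01]

```text
clock: 6.3
eef_pos: [567.8, -3.9, 68.6]
tool_rot: [3.127, -0.005, 0.315]
force: [6.6, -16.7, -4.1]
width: 20.1
gripper_force: 60.0
```

Request:
move_arm:
  steps:
    - [0, 0, 0, -0.0006, 0.0019, 0, 0.01]
    - [0, 0, 0, 0, 0, 0, 0.01]
    - [0, 0, 0, 0, 0, 0, 0.01]

```text
clock: 6.6
eef_pos: [567.8, -3.9, 68.6]
tool_rot: [3.124, -0.005, 0.313]
force: [7.3, -19.9, -7.1]
width: 20.4
gripper_force: 60.5
```

Request:
move_arm:
  steps:
    - [0, 0, 0, -0.0009, 0.0028, 0, 0.01]
    - [0, 0, 0, 0, 0, 0, 0.01]
    - [0, 0, 0, 0, 0, 0, 0.01]

```text
clock: 6.9
eef_pos: [567.8, -3.8, 68.7]
tool_rot: [3.119, -0.006, 0.312]
force: [9.6, -26.0, -9.9]
width: 20.1
gripper_force: 61.5
```

Request:
move_arm:
  steps:
    - [0, 0, 0, -0.0012, 0.0038, 0, 0.01]
    - [0, 0, 0, 0, 0, 0, 0.01]
    - [0, 0, 0, 0, 0, 0, 0.01]

```text
clock: 7.2
eef_pos: [567.8, -3.9, 68.7]
tool_rot: [3.113, -0.007, 0.31]
force: [12.3, -33.2, -14.2]
width: 20.5
gripper_force: 63.4
```

Run:
```python
from h import *
for c in ("scene","side"):
    im,d=eyes.get_image(c)
    x,y=((300,170) if c=="scene" else (270,140))
    cv2.imwrite(f"pics/{c}1.png",cv2.resize(im[y:y+110,x:x+130],None,fx=5,fy=5,interpolation=cv2.INTER_CUBIC))
    cal=eyes.calibration(c)
    for n in ("jaw_handle","cap","jar"):
        for r in finder.pinpoint(c,n)[:2]: print(c,n,round(r["confidence"],2),world(cal,r["location"]).round(1))
```

```text
scene jaw_handle 0.83 [566.7  -6.6  82.8]
scene cap 0.78 [ 3.293e+02 -1.006e+02 -3.000e-01]
scene cap 0.61 [758.8 239.3   1.4]
scene jar 0.82 [538.9  96.1  15.7]
scene jar 0.72 [288.4 215.2   2.9]
side jaw_handle 0.79 [567.4  -4.3  80.9]
side jaw_handle 0.45 [537.9  97.   12.8]
side cap 0.98 [760.4 242.7   1. ]
side cap 0.66 [ 333.  -100.5    2.7]
side jar 0.85 [285.3 217.1   0.9]
side jar 0.64 [538.3  94.6  11.2]
```

View pics/side1.png

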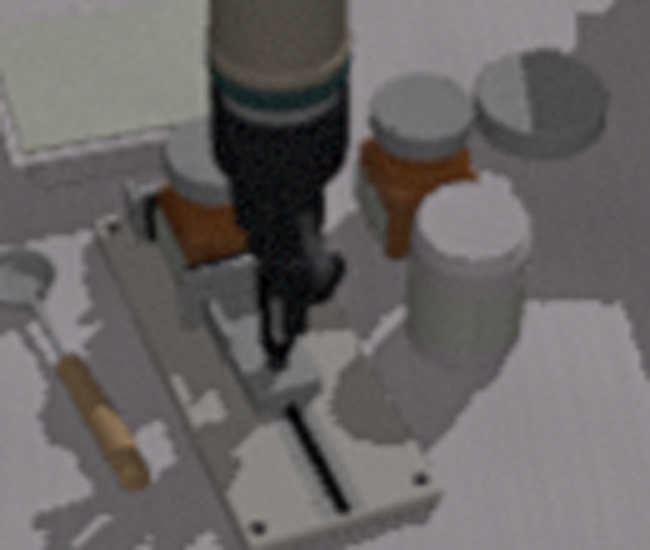

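View pics/scene1.png

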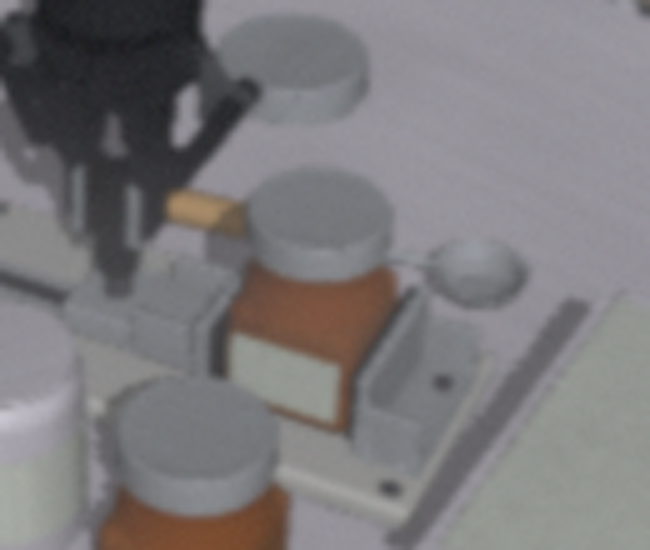

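Side view shows the jar snug against the fixed jaw, and the sliding jaw is stalled at 36 N. I'll relax the push, open the fingers, rise and move over the cap.

Request:
move_arm:
  steps:
    - [0, 0, 0, 0.0009, -0.0028, 0, 0.01]
    - [0, 0, 0, 0.0009, -0.0028, 0, 0.01]
    - [0, 0, 0, 0.0009, -0.0028, 0, 0.01]
    - [0, 0, 0, 0, 0, 0, 0.01]

```text
clock: 8.0
eef_pos: [567.8, -3.9, 68.6]
tool_rot: [3.127, -0.005, 0.314]
force: [5.8, -16.5, -4.6]
width: 20.3
gripper_force: 60.0
```

Request:
move_arm:
  steps:
    - [0, 0, 0, 0, 0, 0, 0.085]
    - [0, 0, 0, 0, 0, 0, 0.085]
    - [0, 0, 0, 0, 0, 0, 0.085]
    - [0, 0, 0, 0, 0, 0, 0.085]
    - [0, 0, 0, 0, 0, 0, 0.085]

```text
clock: 8.5
eef_pos: [564.1, 6.0, 67.4]
tool_rot: [-3.141, -0.0, 0.321]
force: [0.0, 0.0, -0.7]
width: 85.1
gripper_force: 0.0
```

Request:
move_arm:
  steps:
    - [0, 0, 0, 0, 0, 0.015, 0.085]
    - [0, 0, 0, 0, 0, 0.03, 0.085]
    - [0, 0, 0, 0, 0, 0.03, 0.085]
    - [0, 0, 0, 0, 0, 0.025, 0.085]
    - [0, 0, 0, 0, 0, 0.02, 0.085]

```text
clock: 9.0
eef_pos: [564.6, 5.2, 190.1]
tool_rot: [3.141, -0.002, 0.32]
force: [0.2, -0.5, -0.1]
width: 84.9
gripper_force: 0.0
```

Request:
move_arm:
  steps:
    - [0, 0, 0, -0.008, 0.024, 0.01, 0.085]
    - [0, 0, 0, -0.008, 0.024, 0.01, 0.085]
    - [0, 0, 0, -0.008, 0.024, 0.005, 0.085]
    - [0, 0, 0, -0.007, 0.023, 0, 0.085]
    - [0, 0, 0, 0, 0, 0, 0.085]

```text
clock: 9.5
eef_pos: [532.0, 104.7, 213.0]
tool_rot: [-3.139, -0.0, 0.325]
force: [-0.3, -0.1, -0.0]
width: 85.0
gripper_force: 0.0
```

Run:
```python
from h import *
c="wrist"; s=telemetry.read_state(); print(s["eef_pos"],s["tool_rot"],s["force"])
cal=eyes.calibration(c); im,d=eyes.get_image(c); cv2.imwrite("pics/w1.png",im)
M=R.from_euler('xyz',cal["attitude"]).as_matrix()
Kc=np.array([[cal["fx"],0,cal["cx"]],[0,cal["fy"],cal["cy"]],[0,0,1]])
for n in ("cap","jaw_handle"):
    for r in finder.cut_out(c,n)[:2]:
        v,u=np.nonzero(r["mask"]&(d>0)); z=d[v,u]
        q=cv2.undistortPoints(np.c_[u,v].astype(np.float32).reshape(-1,1,2),Kc,cal["distortion"]).reshape(-1,2)
        t=(np.c_[q,np.ones(len(q))]*z[:,None])@M.T+cal["position"]
        top=np.percentile(t[:,2],90); s=t[abs(t[:,2]-top)<4]
        print(n,r["confidence"],len(z),"top",top,"mean",s.mean(0).round(1),"circ",cv2.minEnclosingCircle(s[:,:2].astype(np.float32)))
```

```text
[532.00196965 104.66863654 213.02698095] [-3.13861143e+00 -2.22581869e-04  3.25496251e-01] [-0.26656219 -0.13587737 -0.02987637]
cap 0.82 1553 top 21.974248128028854 mean [342.8 -74.2  21. ] circ ((345.60003662109375, -75.7366943359375), 32.7584114074707)
cap 0.6 7206 top 95.33993996870277 mean [674.6  43.   94.6] circ ((682.1112670898438, 44.95829772949219), 33.53926467895508)
jaw_handle 0.72 5325 top 101.43838084505175 mean [566.5  -0.7 103. ] circ ((565.0685424804688, 29.066783905029297), 42.93207931518555)
```

View pics/w1.png

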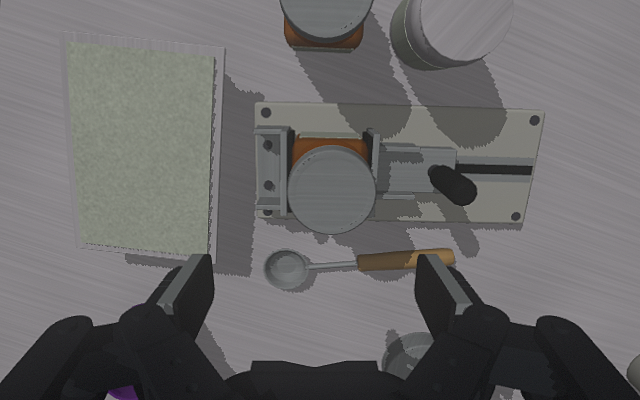

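The jar is snug and square between the jaws, with the cap at (331,188). The network missed it, so I'll compute its centre from the depth image.

Run:
```python
from h import *
c="wrist"; s=telemetry.read_state()
cal=eyes.calibration(c); im,d=eyes.get_image(c)
M=R.from_euler('xyz',cal["attitude"]).as_matrix()
Kc=np.array([[cal["fx"],0,cal["cx"]],[0,cal["fy"],cal["cy"]],[0,0,1]])
v,u=np.mgrid[135:250,275:390]; v=v.ravel();u=u.ravel(); z=d[v,u]
q=cv2.undistortPoints(np.c_[u,v].astype(np.float32).reshape(-1,1,2),Kc,cal["distortion"]).reshape(-1,2)
t=(np.c_[q,np.ones(len(q))]*z[:,None])@M.T+cal["position"]
t=t[abs(t[:,2]-116.5)<5]
print(len(t),t.mean(0),cv2.minEnclosingCircle(t[:,:2].astype(np.float32)))
P=pix(cal,[(266,113),(534,121),(516,216),(266,212)],15);print(P.round(1),P.mean(0))
for a,b in((1,0),(2,3)):
    w=P[b]-P[a];print(np.degrees(np.arctan2(w[1],w[0]))-90)
print(s["eef_pos"],s["tool_rot"])
```

```text
6060 [537.79966748  94.35802916 115.8720392 ] ((536.4131469726562, 93.67654418945312), 32.450992584228516)
[[ 566.2  158.6   15. ]
 [ 642.3  -91.3   15. ]
 [ 547.6 -120.9   15. ]
 [ 469.7  130.8   15. ]] [556.46612072  19.29806527  15.        ]
16.94372506322823
17.197851508058335
[533.38012192  99.60287698 213.09129124] [ 3.14078682e+00 -8.62943323e-04  3.19425434e-01]
```

Request:
move_arm:
  steps:
    - [0, 0, 0, 0.004, -0.006, -0.03, 0.085]
    - [0, 0, 0, 0, 0, -0.025, 0.085]
    - [0, 0, 0, 0, 0, -0.015, 0.085]
    - [0, 0, 0, 0, 0, 0, 0.085]
    - [0, 0, 0, 0, 0, 0, 0.085]

```text
clock: 10.2
eef_pos: [537.6, 93.1, 142.7]
tool_rot: [3.141, -0.0, 0.318]
force: [-0.1, 0.2, 0.4]
width: 85.0
gripper_force: 0.0
```

Request:
move_arm:
  steps:
    - [0, 0, 0, 0, 0.0005, -0.025, 0.085]
    - [0, 0, 0, 0, 0, -0.02, 0.085]
    - [0, 0, 0, 0, 0, -0.013, 0.085]
    - [0, 0, 0, 0, 0, 0, 0.085]

```text
clock: 10.6
eef_pos: [536.8, 94.6, 83.8]
tool_rot: [-3.141, 0.001, 0.319]
force: [-0.3, 0.3, 0.7]
width: 84.9
gripper_force: 0.0
```

Request:
move_arm:
  steps:
    - [0, 0, 0, 0, 0, 0, 0.05]
    - [0, 0, 0, 0, 0, 0, 0.05]
    - [0, 0, 0, 0, 0, 0, 0.05]
    - [0, 0, 0, 0, 0, 0, 0.05]
    - [0, 0, 0, 0, 0, 0, 0.05]

```text
clock: 11.1
eef_pos: [538.4, 94.1, 85.9]
tool_rot: [3.14, -0.003, 0.319]
force: [-0.8, -1.5, 7.2]
width: 63.5
gripper_force: 64.9
```

Request:
move_arm:
  steps:
    - [0, 0, 4, 0, 0, 0, 0.05]
    - [0, 0, 4, 0, 0, 0, 0.05]
    - [0, 0, 4, 0, 0, 0, 0.05]
    - [0, 0, 4, 0, 0, 0, 0.05]
    - [0, 0, 4, 0, 0, 0, 0.05]

```text
clock: 11.6
eef_pos: [539.2, 95.4, 86.3]
tool_rot: [3.14, -0.005, 0.671]
force: [-0.2, 1.4, 9.5]
width: 63.6
gripper_force: 65.1
```

```bash
python3 -c "
from h import *
s=telemetry.read_state();print(s['torque'],s['force'],s['qpos'])"
```

```text
[ 0.01935281 -0.02134878 -0.26529194] [-0.24244727  1.41462055  9.47725188] [-0.52557491  0.74285503  0.47045314  1.94171119 -0.58538346  0.58974495
 -0.56515581]
```

Request:
move_arm:
  steps:
    - [0, 0, 4, 0, 0, 0, 0.05]
    - [0, 0, 4, 0, 0, 0, 0.05]
    - [0, 0, 4, 0, 0, 0, 0.05]
    - [0, 0, 4, 0, 0, 0, 0.05]
    - [0, 0, 4, 0, 0, 0, 0.05]

```text
clock: 12.1
eef_pos: [539.0, 95.7, 86.7]
tool_rot: [3.139, -0.004, 1.02]
force: [-1.5, 1.3, 12.9]
width: 63.7
gripper_force: 65.6
```

Request:
move_arm:
  steps:
    - [0, 0, 4, 0, 0, 0, 0.05]
    - [0, 0, 4, 0, 0, 0, 0.05]
    - [0, 0, 4, 0, 0, 0, 0.05]
    - [0, 0, 0, 0, 0, 0, 0.05]

```text
clock: 12.5
eef_pos: [538.8, 95.7, 86.9]
tool_rot: [3.139, -0.003, 1.229]
force: [-2.8, 1.0, 14.2]
width: 63.8
gripper_force: 65.7
```

Run:
```python
from h import *
s=telemetry.read_state();print(s['torque'],s['force'],s['eef_pos'],s['tool_rot'])
im,d=eyes.get_image("wrist"); cv2.imwrite("pics/w2.png",im)
im,d=eyes.get_image("scene"); cv2.imwrite("pics/s2.png",cv2.resize(im[170:280,300:430],None,fx=5,fy=5,interpolation=cv2.INTER_CUBIC))
```

```text
[0.14144101 0.4120895  0.12912148] [-2.81885683  0.95107951 14.19017435] [538.81025611  95.65558482  86.92674293] [ 3.13850171 -0.0034062   1.22905728]
```

View pics/s2.png

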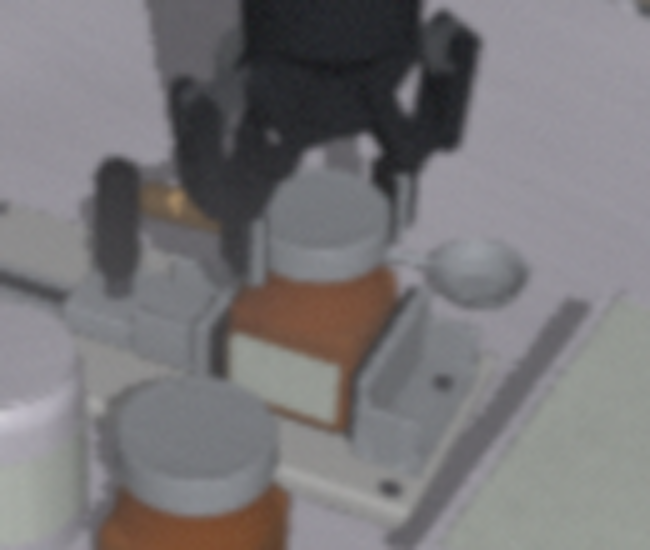

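The jar is still square and gripped, and the cap sits between the fingers after about 0.91 rad of turn. A little more turn is needed.

Request:
move_arm:
  steps:
    - [0, 0, 2, 0, 0, 0, 0.05]
    - [0, 0, 2, 0, 0, 0, 0.05]
    - [0, 0, 2, 0, 0, 0, 0.05]
    - [0, 0, 0, 0, 0, 0, 0.05]

```text
clock: 13.0
eef_pos: [538.6, 95.7, 86.9]
tool_rot: [3.139, -0.003, 1.333]
force: [-1.6, 1.5, 14.3]
width: 63.1
gripper_force: 65.7
```

```bash
python3 -c "
from h import *
s=telemetry.read_state();print(s['torque'],s['force'],s['eef_pos'],s['tool_rot'])"
```

```text
[ 0.21334679  0.45973678 -0.05668199] [-1.61631002  1.49192292 14.33411483] [538.60831335  95.7285489   86.87088163] [ 3.13853868e+00 -2.91228920e-03  1.33268947e+00]
```

Request:
move_arm:
  steps:
    - [0, 0, 2, 0, 0, 0, 0.05]
    - [0, 0, 1, 0, 0, 0, 0.05]
    - [0, 0, 0, 0, 0, 0.001, 0.05]
    - [0, 0, 0, 0, 0, 0.001, 0.05]
    - [0, 0, 0, 0, 0, 0, 0.05]

```text
clock: 13.5
eef_pos: [537.6, 95.0, 87.0]
tool_rot: [3.14, -0.001, 1.385]
force: [-0.7, 0.2, 7.9]
width: 63.0
gripper_force: 66.3
```

Request:
move_arm:
  steps:
    - [0, 0, 0, 0, 0, 0.001, 0.05]
    - [0, 0, 0, 0, 0, 0.001, 0.05]
    - [0, 0, 0, 0, 0, 0, 0.05]

```text
clock: 13.8
eef_pos: [536.9, 94.7, 88.2]
tool_rot: [-3.141, 0.0, 1.384]
force: [-0.1, -0.6, -0.3]
width: 63.4
gripper_force: 65.6
```

Request:
move_arm:
  steps:
    - [0, 0, 0, 0, 0, 0.002, 0.05]
    - [0, 0, 0, 0, 0, 0.002, 0.05]
    - [0, 0, 0, 0, 0, 0.002, 0.05]
    - [0, 0, 0, 0, 0, 0, 0.05]

```text
clock: 14.2
eef_pos: [537.4, 94.9, 94.6]
tool_rot: [3.141, -0.0, 1.384]
force: [-0.1, 0.5, 0.2]
width: 63.5
gripper_force: 65.6
```

Request:
move_arm:
  steps:
    - [0, 0, 0, 0, 0, 0.005, 0.05]
    - [0, 0, 0, 0, 0, 0.005, 0.05]
    - [0, 0, 0, 0, 0, 0.005, 0.05]
    - [0, 0, 0, 0, 0, 0.005, 0.05]
    - [0, 0, 0, 0, 0, 0.003, 0.05]

```text
clock: 14.7
eef_pos: [537.4, 94.9, 118.0]
tool_rot: [3.141, -0.0, 1.385]
force: [0.3, -0.1, -0.8]
width: 63.6
gripper_force: 65.6
```

Request:
move_arm:
  steps:
    - [0, 0, 0, 0, 0, 0, 0.05]
    - [0, 0, 0, 0, 0, 0, 0.05]
    - [0, 0, 0, 0, 0, 0, 0.05]
    - [0, 0, 0, 0, 0, 0, 0.05]

```text
clock: 15.1
eef_pos: [537.0, 94.8, 117.1]
tool_rot: [-3.141, 0.0, 1.384]
force: [0.0, 1.1, 0.3]
width: 63.3
gripper_force: 65.6
```

Run:
```python
from h import *
for c in("scene","side"):
    im,d=eyes.get_image(c); cal=eyes.calibration(c)
    for n in ("cap","jar","jar_rim"):
        for r in finder.pinpoint(c,n)[:3]: print(c,n,round(r["confidence"],2),world(cal,r["location"]).round(1))
    if c=="scene": cv2.imwrite("pics/s3.png",cv2.resize(im[170:280,300:430],None,fx=5,fy=5,interpolation=cv2.INTER_CUBIC))
```

```text
scene cap 0.89 [762.7 240.6  -1.4]
scene cap 0.75 [538.8  93.1 133.9]
scene cap 0.57 [328.2 -97.5  -2.6]
scene jar 0.64 [537.   91.9  18.3]
scene jar 0.61 [287.  216.1   0.8]
scene jar 0.48 [ 413.8 -410.2   -1.6]
scene jar_rim 0.6 [287.5 218.   95.5]
scene jar_rim 0.56 [539.8  95.4 111.4]
side cap 0.84 [759.7 241.9  -2.1]
side cap 0.7 [333.3 -99.2  -0.6]
side cap 0.54 [537.1  93.8 130.4]
side jar 0.76 [285.7 219.6   0.9]
side jar 0.71 [444.3  24.7   1.6]
side jar 0.66 [535.2  93.3  12.5]
side jar_rim 0.89 [286.6 217.3  96.8]
side jar_rim 0.57 [534.8  89.1 109.1]
side jar_rim 0.36 [ 411.4 -413.5    2.7]
```

View pics/s3.png

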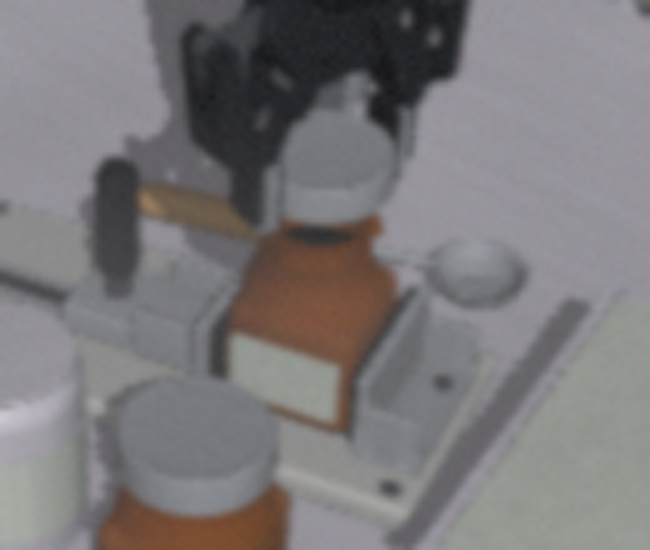

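The cap is held level about 20 mm above the open rim, and the jar is still clamped on the board. I'm handing in.

```bash
python3 -c "
from cell import ctrl
print(ctrl.finish_job())"
```

```text
the job is handed in; nothing more can be done
None
```

I handed the job in at about 15 s of the 51 s limit, with the jar clamped snugly and the cap turned loose by about 1.07 rad and held level about 20 mm above the open jar; the hand-in returned no verdict.

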